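Refit a control box: square-bored selector, then push-and-hold D-shaft knob

TASK

Refit the two loose controls of the grey control box: first push the orange selector fully down onto the square spindle, flush on the panel, and let go of it; then turn the black knob so that its white pointer matches the flat of the round D-spindle and fit it fully onto that spindle. Keep hold of the knob, push it with its sprung spindle all the way in, and finish while still holding it pressed in; leave the screwdriver, the circuit board and the yellow clip alone.

Things in the scene. Friction and masses are not known exactly. Their poses are not given: they have to be found in the camera images.
- control_box: grey control box, 100 (x) x 200 (y) x 45 mm high, screwed to the table; origin at the centre of its underside, z up. Its flat top is a black panel 45 mm above the table. Seen along its own axes a square brass spindle stands on the panel 55 mm to +y of the centre, and a round brass D-spindle 55 mm to -y.
- square_foot (a point): centre of the square brass spindle at panel height (45 mm above the table); axes are those of the box. The spindle is fixed, 14 x 14 mm with its sides along the box's x and y, stands 18 mm above the panel, and its top 2.5 mm is bevelled (to 9 x 9 mm).
- d_shaft_top (a point): centre of the top of the D-spindle: brass, 16 mm diameter, with one flat 4 mm from its axis on its +x side (this point's x points out of the flat; z up). A white tick on the dark steel disc at its foot (44 mm diameter, 1.6 mm thick) marks the flat's side. It stands 24 mm above the panel when out; its top 3 mm is bevelled by 2.2 mm. It turns stiffly (0.06 N m).
- d_press (a joint): how far the D-spindle is pushed straight down, m: 0 = out, 0.006 = fully in; a spring resists (4 N to begin, 9 N fully in) and pushes it out again when let go
- selector: loose orange selector, 60 g, standing bore-down: square hub 36 x 36 x 22 mm, on it a grip bar 56 mm long (x) x 14 mm wide (y), from 22 to 42 mm above the underside. Origin at the centre of its underside, z up. Square bore from below, 15.5 x 15.5 mm, 19 mm deep, sides along x and y: fits the square spindle any of four ways, its underside then lying on the panel.
- knob: loose black knob, 60 g, standing bore-down: round skirt 44 mm across, 20 mm high, on it a grip bar 38 mm long (x) x 14 mm wide (y), from 20 to 40 mm above the underside. White pointer on its +x side. Origin at the centre of its underside, z up. Blind D-bore from below, 17.5 mm diameter, its flat 4.75 mm from the axis on the +x side: goes on only with knob x along d_shaft_top x.
- knob_bore (a point): centre of the closed end of the knob's bore, 16 mm above the knob's underside (bore depth 16 mm); axes are the knob's. Fully on, it rests on the top of the D-spindle, the knob's underside being 8 mm above the panel (2 mm when pressed in).
- pcb: small green circuit board lying flat, 35 x 60 x 10 mm; bystander, origin at the centre of its underside
- clip: yellow strap clip, 36 x 50 x 17 mm; bystander, origin at the centre of its underside
- driver: red-handled screwdriver lying flat, 26 x 210 x 25 mm; bystander, origin at the centre of its underside
Things that resemble listed ones, but are neither listed nor needed, are in the scene too. What is shaped like the knob but blue or turquoise is not meant.

How it is judged:
By the outcome, as a careful person would: the job done as asked, in the order asked, and still so for the second after the job is handed in, while the arm keeps its last pose, push and grip.
It also fails if it takes over 61 s, if anything falls off the work surface, if the arm or the gripper's body presses on something with over 40 N, if the wrist force passes 120 N, or if a joint passes its speed limit or range.

ROBOT

A 7-joint arm with a two-finger parallel gripper is mounted at the origin on a cart in front of the work surface, level with it; the furniture and walls round the work are solid. World frame = base frame: x ahead of the robot, y to its left, z up, the work surface at z = 0. Lengths are in m, angles in degrees, forces in N, time in s.
With the tool pointing down it reaches from about 0.425 to 0.875 m from the base axis. Payload 4.7 kg.
Tool frame: the origin (TCP) lies midway between the tips of the shut fingers; the grasp point (between the pads) lies behind it (env.hold_point_z is the z of the grasp point in the tool frame, in m); z points along the fingers, y is the line along which they close (so a half turn about z gives the same grasp; the last joint's range is limited). The gripper opens to 85 mm and grips with 20 to 120 N. Pads are 22 mm wide; open, the fingers measure 114 mm over their backs; the gripper's body (76 mm by 85 mm) begins 54 mm behind the grasp point. The pads swing forward as they close: fully open they stand 13 mm farther back than shut.
Start: joints at [74.548, 18.392, -4.016, 83.108, 1.295, 78.541, -3.26], TCP at [0.182, -0.624, 0.231] pointing down, gripper open.
Joint ranges: [-163.93, 163.93], [-17.29, 119.83], [-79.2, 71.16], [3.27, 140.29], [-89.18, 269.18], [5.43, 117.66], [-154.24, 154.24]. Speed limits (degrees/s): [147.25, 147.25, 180, 180, 180, 180, 180].

INTERFACE

Orientations are given as [roll, pitch, yaw] about the fixed x, y, z axes, in that order (R = Rz(yaw) Ry(pitch) Rx(roll)).
In Python, from workcell import env, eyes gives the robot as it stands. The module is installed in compiled form; this text tells all that it offers.
- The arm moves only by the tool step_arm, never from a script. Its argument "targets" is a list that holds one entry, the list of rows, each a list of 6 numbers: the shift along the tool's x, y, z in mm, then the turn, a rotation vector about the tool's x, y, z in rad. In form: [[[tx, ty, tz, wx, wy, wz], ...]]. A call has exactly 5 rows; each row is the pose to reach, as a shift and turn from the pose commanded when the call began, along the tool's axes at that moment; what a row does not reach only later rows make up. A row lasts 1/12 s, in which the tool goes at most 41.7 mm and 7.16 degrees, less where a joint would pass 70% of its speed; a pose out of reach is approached as far as the arm can. A call with a gripper value outside its range is refused whole. "jaw" is the finger opening in mm, from 0 to 85.4, set as the call begins (left out, the last holds). The fingers move at their own pace and stop on an object; "force" is the grip in N (left out, the last holds). Time passes only in rows, so rows that repeat a pose let the fingers close, or fill a call up. It gives the time, the measured TCP pose, the force, the opening and the grip force at its end, in the units of the state.
- env.observe(): the state, without advancing time (a new reading comes with each control period).
- eyes.capture(name): name is "scene" or "top"; returns a dict with "color" (420x560x3 uint8, red, green, blue), "range_z" (420x560 float32, m along the optical axis (not along the pixel's ray), 0 where there is no reading), "camera_matrix" (3x3 intrinsics, pixels), "eye" and "rotation" of the camera in the world. Camera axes: x right, y down, z forward; pixel columns grow to the right and rows downward; lengths in m; the calibration is good to about 2 mm. A picture is of the moment at which its call begins.
- env.hand_in(): hands the job in; it is judged then, once.
The state is a dict: "time": time; "joint_positions": joint angles; "dq": joint speeds; "tau": joint torques, N m; "tool_pos": TCP position; "eef_rot": TCP orientation; "ft_force": force on the tool from outside, world axes, zero at the start; "ft_torque": the same for the moment, N m; "gripper_width": opening from 0.0 (shut) to 1.0 (fully open); "grip_force": force on a finger pad.
Only numpy, scipy, OpenCV 4.12 (cv2) and the standard library are available. Lean on these libraries where they do the work, as an engineer would, in place of code of your own. Each camera call takes 0.05 s, during which the arm holds its last target. There are 200 camera calls.

## Working session

There is one attempt and no reset: what is moved stays moved. The work goes in short steps, Python scripts to look and compute and a tool call to move; the robot and the scene stay as the last step left them, time stands still between calls to the robot, and variables do not carry over. Pictures are saved under pics/ and viewed, at most 10 in all, crops included, and the job is handed in when it is done.

Besides the shell and the picture viewer there is one more tool, called after "Emit:" in YAML: its name, and indented under it one key for each argument. step_arm: Moves the arm, as the interface text tells. Its arguments: {"type":"object","properties":{"targets":{"type":"array"},"jaw":{"type":"number"},"force":{"type":"number"}},"required":["targets"]}

```bash
mkdir -p pics; cat > h.py <<'E'
import numpy as np, cv2
from workcell import env, eyes
def cap(n):
    d=eyes.capture(n); return d
def pts(d):
    K=np.array(d["camera_matrix"]);z=d["range_z"];v,u=np.mgrid[:z.shape[0],:z.shape[1]]
    c=np.stack([(u-K[0,2])/K[0,0]*z,(v-K[1,2])/K[1,1]*z,z],-1)
    return c@np.array(d["rotation"]).T+np.array(d["eye"])
def save(d,f,box=None,s=1):
    im=d["color"][...,::-1]
    if box: im=im[box[1]:box[3],box[0]:box[2]]
    cv2.imwrite("pics/"+f,cv2.resize(im,None,fx=s,fy=s,interpolation=cv2.INTER_CUBIC))
E
python3 - <<'E'
from h import *
print(env.observe(), env.hold_point_z)
for n in("scene","top"):
    d=cap(n);save(d,n+"0.png",s=1.4);np.savez(n+"0.npz",P=pts(d),C=d["color"]);print(n,d["eye"],np.round(d["rotation"],3).tolist(),d["camera_matrix"][0])
E
```

```text
{'time': 0.0, 'joint_positions': array([74.54828706, 18.43643811, -4.01569211, 83.17799631,  1.29393581,
       78.54062747, -3.2597054 ]), 'dq': array([ 0.02622894,  0.09711148, -0.02694565, -0.04690394, -0.04960235,
        0.02883458,  0.00868413]), 'tau': array([-3.69427717e-04, -4.93583000e+01, -3.82656902e-01, -3.14328182e+01,
        1.28648541e-02,  1.15670892e-02,  1.19606469e-05]), 'tool_pos': array([ 0.18179511, -0.623475  ,  0.23022612]), 'eef_rot': array([-1.79890128e+02,  4.86093584e-03,  1.62617702e+01]), 'ft_force': array([4.23486206e-01, 1.13201385e+00, 9.52636980e-04]), 'ft_torque': array([-0.05573615, -0.01800408,  0.00097561]), 'grip_force': 0.0, 'gripper_width': 1.00191703606562} -0.0187Traceback (most recent call last):
  File "<stdin>", line 4, in <module>
  File "h.py", line 8, in pts
    return c@np.array(d["rotation"]).T+np.array(d["eye"])
           ~~~~~~~~~~~~~~~~~~~~~~~~~~~^~~~~~~~~~~~~~~~~~~
ValueError: operands could not be broadcast together with shapes (420,560) (3,)
```

```bash
python3 - <<'E'
s=open('h.py').read()
s=s.replace('np.array(d["rotation"]).T','Rm(d["rotation"]).T').replace('def cap','from scipy.spatial.transform import Rotation as Ro\ndef Rm(r): return Ro.from_euler("xyz",r,degrees=True).as_matrix()\ndef cap')
open('h.py','w').write(s)
E
python3 - <<'E'
from h import *
for n in("scene","top"):
    d=cap(n);print(n,d["eye"],d["rotation"],d["camera_matrix"]);save(d,n+"0.png",s=1.4);P=pts(d);np.savez(n+"0.npz",P=P,C=d["color"]);print(np.round(P[::80,::80],2).tolist())
E
```

```text
scene [-0.11432938  0.41311431  0.9074942 ] [-137.11845553    1.02755701 -124.47709327] [[509.73853007   0.         274.88888322]
 [  0.         509.73853007 206.51277009]
 [  0.           0.           1.        ]]
[[[2.93, 0.13, -0.31], [2.96, -0.28, -0.44], [3.08, -0.82, -0.64], [1.4, -0.46, 0.09], [2.41, -1.65, -0.62], [2.3, -2.28, -0.75], [1.89, -2.61, -0.69]], [[1.13, 0.37, 0.23], [1.27, 0.17, 0.08], [1.19, -0.04, 0.05], [1.04, -0.24, 0.04], [0.92, -0.45, 0.03], [1.56, -1.57, -0.74], [1.3, -1.93, -0.74]], [[0.98, 0.45, 0.13], [0.99, 0.28, 0.03], [0.89, 0.11, 0.02], [0.74, -0.05, 0.04], [0.66, -0.24, -0.0], [0.54, -0.41, 0.0], [0.85, -1.4, -0.75]], [[0.92, 0.53, -0.04], [0.77, 0.38, -0.0], [0.66, 0.22, -0.0], [0.53, 0.08, 0.03], [0.44, -0.08, -0.0], [0.34, -0.22, -0.0], [0.52, -1.01, -0.74]], [[0.66, 0.58, -0.0], [0.56, 0.45, -0.0], [0.47, 0.32, 0.0], [0.37, 0.18, -0.0], [0.6, -0.24, -0.74], [0.44, -0.48, -0.74], [0.02, 0.03, 0.34]], [[0.49, 0.63, -0.0], [0.4, 0.51, -0.0], [0.32, 0.39, -0.0], [0.52, 0.15, -0.75], [0.37, -0.06, -0.74], [0.07, 0.04, 0.02], [-0.04, 0.05, 0.24]]]
top
[... 383 characters left out ...]
1, -0.0], [0.78, 0.26, 0.14], [0.85, 0.1, -0.0], [0.85, -0.1, 0.0], [0.84, -0.3, 0.03], [1.18, -0.87, -0.73]], [[0.63, 0.72, -0.03], [0.63, 0.49, 0.02], [0.64, 0.29, 0.0], [0.64, 0.1, 0.0], [0.64, -0.1, 0.0], [0.65, -0.3, 0.0], [0.83, -0.86, -0.74]], [[0.43, 0.72, -0.06], [0.43, 0.48, -0.0], [0.44, 0.29, 0.0], [0.44, 0.09, 0.0], [0.45, -0.11, -0.0], [0.45, -0.3, -0.0], [0.48, -0.86, -0.74]], [[0.22, 0.72, -0.08], [0.14, 0.72, -0.53], [0.12, 0.49, -0.73], [0.14, 0.14, -0.64], [0.15, -0.17, -0.64], [0.14, -0.52, -0.74], [0.15, -0.85, -0.74]], [[0.01, 0.72, -0.11], [-0.16, 0.72, -0.57], [-0.21, 0.47, -0.74], [0.07, 0.08, 0.02], [0.07, -0.11, -0.0], [-0.18, -0.52, -0.74], [-0.17, -0.84, -0.74]]]
```

View pics/scene0.png

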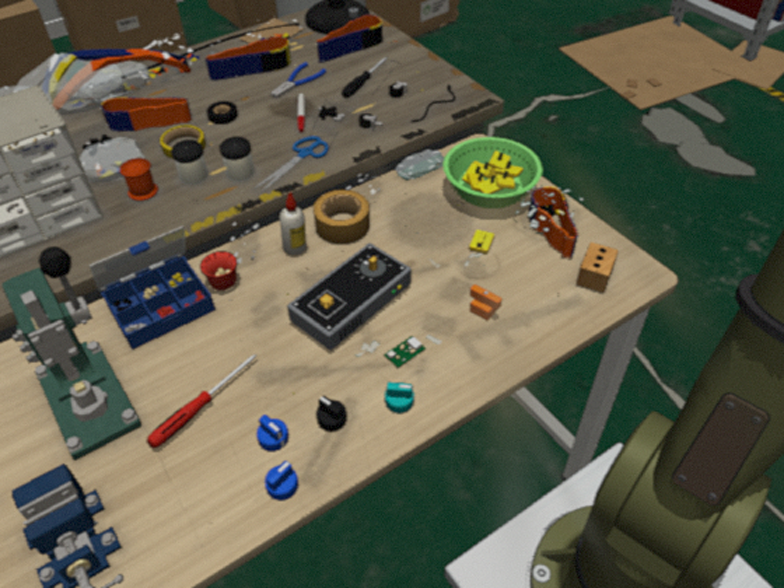

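View pics/top0.png

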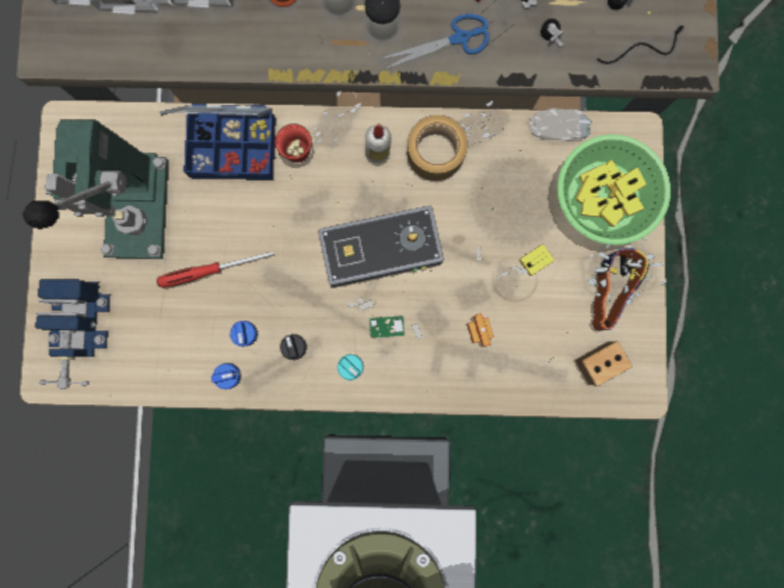

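```bash
python3 - <<'E'
from h import *
d=cap("top");save(d,"crop1.png",(190,140,360,265),4.6)
z=np.load("top0.npz");P=z["P"]
def reg(name,u0,u1,v0,v1,z0,z1):
    Q=P[v0:v1,u0:u1].reshape(-1,3);Q=Q[(Q[:,2]>z0)&(Q[:,2]<z1)]
    (c,s,a)=cv2.minAreaRect((Q[:,:2]*1000).astype(np.float32))
    print(name,len(Q),"c",np.round(c,1),"size",np.round(s,1),"ang",round(a,1),"mean",np.round(Q.mean(0)*1000,1))
reg("box",215,330,140,215,.038,.055)
reg("sq",235,262,165,193,.055,.08)
reg("D",280,310,155,185,.058,.08)
reg("knobbar",195,225,233,262,.032,.06)
reg("knoball",195,225,233,262,.012,.06)
reg("selbar",330,356,220,252,.034,.06)
reg("selall",330,356,220,252,.012,.06)
E
```

```text
box 3388 c [597.7  13.7] size [100.3 200.1] ang 13.5 mean [596.7  13.6  45.7]
sq 39 c [584.9  67.3] size [13.8 13.5] ang 15.4 mean [584.5  66.8  62.1]
D 31 c [608.5 -40.2] size [10.5 14.3] ang 14.3 mean [608.4 -39.6  67.6]
knobbar 98 c [421.3 162.1] size [37.3 14.9] ang 18.0 mean [421.3 161.4  39.8]
knoball 275 c [421.6 162.3] size [44.8 42.4] ang 47.2 mean [421.1 160.2  27.3]
selbar 145 c [ 457.8 -161.5] size [54.9 14.4] ang 18.5 mean [ 457.7 -160.9   41.7]
selall 285 c [ 457.8 -161.4] size [54.8 36.4] ang 16.7 mean [ 457.2 -159.8   32.4]
```

View pics/crop1.png

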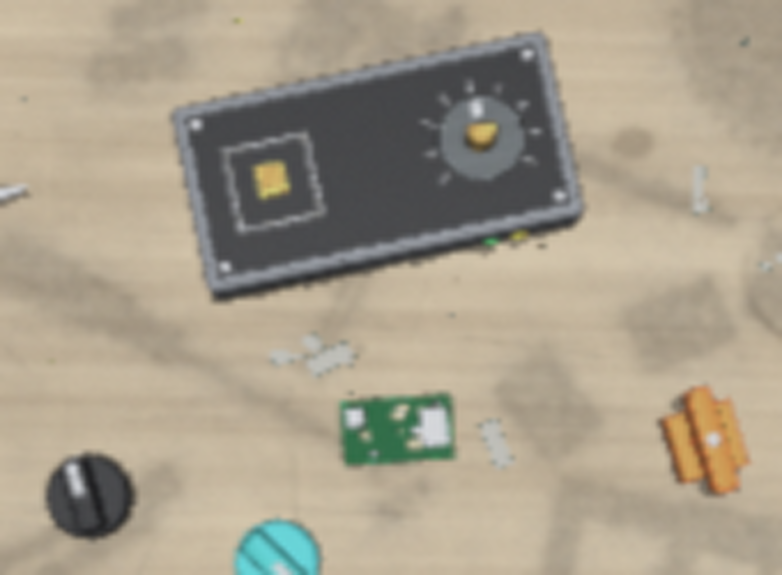

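Pictures (px in the 784x588 views): the selector is at top (481,330). Orange lookalike: the block with holes at (604,363). The black knob is at top (292,346). Knob lookalikes: blue (243,333) and (226,376), turquoise (350,367). The crop confirms the black knob at (90,495) with its pointer up-left (+x), the orange selector at (710,440), the square spindle at (271,180), and the D-spindle at (482,135) with its tick towards +x. Measured sizes match the given ones. Next I move above the selector.

Emit:
step_arm:
  targets:
    - [[26, -24.5, 5, 0, 0, 0], [52, -49, 10, 0, 0, 0], [79, -73.5, 15, 0, 0, 0], [105, -98, 25, 0, 0, 0], [131, -122.5, 35, 0, 0, 0]]
  jaw: 45
  force: 60

```text
time: 0.62
tool_pos: [0.2742, -0.4683, 0.1961]
eef_rot: [180.0, -0.0, 16.3]
ft_force: [0.1, 0.2, -0.1]
gripper_width: 0.527
grip_force: 0.0
```

Emit:
step_arm:
  targets:
    - [[26, -24.5, 7, 0, 0, 0], [52, -49, 14, 0, 0, 0], [79, -73.5, 21, 0, 0, 0], [105, -98, 28, 0, 0, 0], [131, -122.5, 35, 0, 0, 0]]

```text
time: 1.03
tool_pos: [0.3654, -0.3138, 0.1611]
eef_rot: [180.0, 0.0, 16.3]
ft_force: [0.1, -0.0, -0.1]
gripper_width: 0.529
grip_force: 0.0
```

Emit:
step_arm:
  targets:
    - [[27, -24.5, 8, 0, 0, -0.01], [53, -49, 16, 0, 0, -0.02], [80, -73.5, 24, 0, 0, -0.026], [112, -104, 32, 0, 0, -0.026], [132.5, -122, 40, 0, 0, -0.026]]

```text
time: 1.45
tool_pos: [0.4593, -0.158, 0.1214]
eef_rot: [180.0, -0.1, 17.9]
ft_force: [0.3, -0.3, -0.3]
gripper_width: 0.524
grip_force: 0.0
```

```bash
cat >> h.py <<'E'
def go(x,y,z,yaw):
    o=env.observe();p=o["tool_pos"]*1000;r=o["eef_rot"];R=Rm(r)
    Rt=Rm([180,0,yaw]);print("t",round(o["time"],2),"pos",np.round(p,1),"rot",np.round(r,2),"F",np.round(o["ft_force"],1),"w",round(o["gripper_width"]*85.4,1),"grip",round(o["grip_force"],1))
    print(" move",np.round(R.T@(np.array([x,y,z])-p),1),"turn",np.round(Ro.from_matrix(R.T@Rt).as_rotvec(),3))
E
python3 - <<'E'
from h import *
go(457.8,-161.5,26,17.8)
d=cap("scene");save(d,"s1.png",(270,150,400,245),6)
E
```

```text
t 1.45 pos [ 459.3 -158.   121.4] rot [ 1.7999e+02 -7.0000e-02  1.7870e+01] F [ 0.3 -0.3 -0.3] w 44.7 grip 0.0
 move [-2.6  2.9 95.4] turn [ 0.    -0.001  0.001]
```

View pics/s1.png

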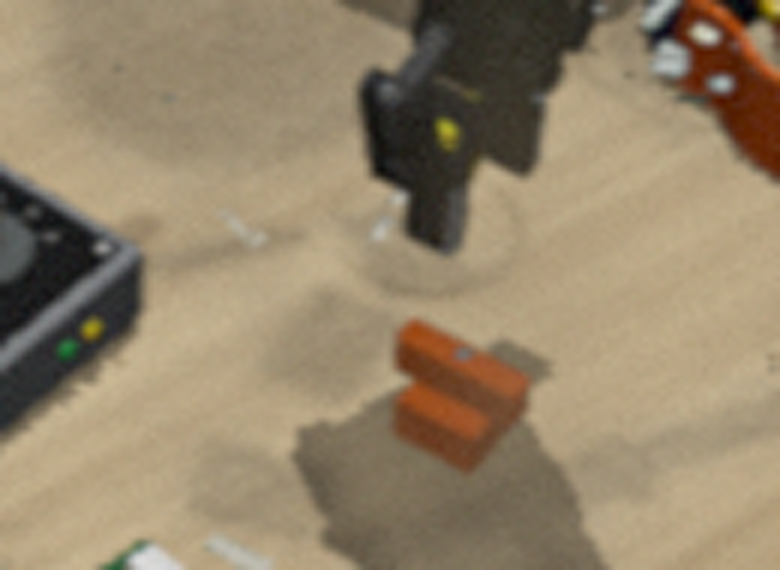

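The gripper sits straight above the selector (crop 460,390), with the bar along the finger plane. I lower and grip.

Emit:
step_arm:
  targets:
    - [[-2.5, 3, 25, 0, 0, 0], [-2.5, 3, 55, 0, 0, 0], [-2.5, 3, 80, 0, 0, 0], [-2.5, 3, 90, 0, 0, 0], [-2.5, 3, 95, 0, 0, 0]]

```text
time: 1.92
tool_pos: [0.455, -0.1645, 0.0246]
eef_rot: [-179.9, 0.2, 17.7]
ft_force: [0.6, 0.3, 0.4]
gripper_width: 0.529
grip_force: 0.0
```

Emit:
step_arm:
  targets:
    - [[0, 0, 0, 0, 0, 0], [0, 0, 0, 0, 0, 0], [0, 0, 0, 0, 0, 0], [0, 0, 0, 0, 0, 0], [0, 0, 0, 0, 0, 0]]
  jaw: 5

```text
time: 2.33
tool_pos: [0.4578, -0.1655, 0.0279]
eef_rot: [179.9, -0.1, 17.7]
ft_force: [-0.2, 0.3, 6.4]
gripper_width: 0.142
grip_force: 61.4
```

```bash
python3 -c "
from h import *
go(584.9,67.2,117,13.5)"
```

```text
t 2.33 pos [ 457.8 -165.5   27.9] rot [ 1.7986e+02 -1.3000e-01  1.7740e+01] F [-0.2  0.3  6.4] w 12.1 grip 61.4
 move [ 192.1 -182.7  -89.1] turn [ 0.002 -0.002  0.074]
```

Emit:
step_arm:
  targets:
    - [[0, 0, -30, 0, 0, 0], [0, 0, -65, 0, 0, 0], [15, -15, -88, 0, 0, 0.02], [40, -38, -89, 0, 0, 0.05], [66, -63, -89, 0, 0, 0.074]]

```text
time: 2.75
tool_pos: [0.5018, -0.086, 0.1179]
eef_rot: [179.8, -0.2, 13.2]
ft_force: [1.1, 0.7, -1.2]
gripper_width: 0.144
grip_force: 60.5
```

Emit:
step_arm:
  targets:
    - [[27, -20, 0, 0, 0, 0], [54, -45, 0, 0, 0, 0], [81, -68, 0, 0, 0, 0], [108, -90, 0, 0, 0, 0], [125, -102, 0, 0, 0, 0]]

```text
time: 3.17
tool_pos: [0.5992, 0.0481, 0.1157]
eef_rot: [-179.9, -0.1, 13.7]
ft_force: [-0.5, -0.1, -1.0]
gripper_width: 0.143
grip_force: 60.5
```

Emit:
step_arm:
  targets:
    - [[4, -4, 0, 0, 0, 0], [4, -4, 0, 0, 0, 0], [4, -4, 0, 0, 0, 0], [4, -4, 0, 0, 0, 0], [4, -4, 0, 0, 0, 0]]

```text
time: 3.58
tool_pos: [0.6002, 0.0463, 0.1153]
eef_rot: [179.9, 0.0, 13.4]
ft_force: [-0.4, 0.4, -0.3]
gripper_width: 0.146
grip_force: 60.5
```

```bash
python3 - <<'E'
from h import *
go(584.9,67.2,117,13.5)
for n in("top","scene"):
    d=cap(n);P=pts(d);C=d["color"].astype(int)
    m=(C[...,0]>110)&(C[...,0]>2*C[...,2])&(C[...,0]>1.3*C[...,1])&(P[...,2]>.06)&(P[...,2]<.16)&(np.hypot(P[...,0]-.585,P[...,1]-.067)<.06)
    Q=P[m]*1000;print(n,len(Q))
    if len(Q)>10:
        print(Q.min(0),Q.max(0))
        for a,b in((80,113),(113,140)):
            q=Q[(Q[:,2]>a)&(Q[:,2]<b)]
            if len(q)>5: print(a,len(q),cv2.minAreaRect(q[:,:2].astype(np.float32)))
    v,u=np.where(m);print(u.min(),u.max(),v.min(),v.max())
    if n=="scene": save(d,"s2.png",(200,140,310,222),7)
E
```

```text
t 3.58 pos [600.2  46.3 115.3] rot [1.7992e+02 5.0000e-02 1.3360e+01] F [-0.4  0.4 -0.3] w 12.5 grip 60.5
 move [-10.1 -23.9  -1.8] turn [ 0.001  0.001 -0.002]
top 0Traceback (most recent call last):
  File "<stdin>", line 12, in <module>
    return umr_minimum(a, axis, None, out, keepdims, initial, where)
ValueError: zero-size array to reduction operation minimum which has no identity
```

Emit:
step_arm:
  targets:
    - [[-5, -12, 0, 0, 0, 0], [-10, -24, -1, 0, 0, 0], [-10, -24, -1, 0, 0, 0], [-10, -24, -1, 0, 0, 0], [-10, -24, -1, 0, 0, 0]]

```text
time: 4.05
tool_pos: [0.5854, 0.0696, 0.1165]
eef_rot: [180.0, -0.0, 13.6]
ft_force: [0.6, -0.5, -0.1]
gripper_width: 0.141
grip_force: 60.5
```

```bash
python3 - <<'E'
from h import *
go(584.9,67.2,117,13.5)
for n in("top","scene"):
    d=cap(n);P=pts(d);C=d["color"].astype(int)
    m=(C[...,0]>90)&(C[...,0]>2*C[...,2])&(C[...,0]>1.4*C[...,1])&(P[...,2]>.07)&(P[...,2]<.16)&(np.hypot(P[...,0]-.585,P[...,1]-.067)<.07)
    Q=P[m]*1000;print(n,len(Q))
    if len(Q)>10:
        print(Q.min(0),Q.max(0))
        for a,b in((85,113),(104,114),(114,140)):
            q=Q[(Q[:,2]>a)&(Q[:,2]<b)]
            if len(q)>5: print(a,len(q),cv2.minAreaRect(q[:,:2].astype(np.float32)))
    if n=="scene": save(d,"s2.png",(200,140,310,222),7)
E
```

```text
t 4.05 pos [585.4  69.6 116.5] rot [ 1.7995e+02 -3.0000e-02  1.3560e+01] F [ 0.6 -0.5 -0.1] w 12.0 grip 60.5
 move [-1.1  2.2 -0.5] turn [ 0.001 -0.     0.001]
top 0
scene 264
[556.54533306  51.02733619  88.63678665] [599.00659543  91.62929145 131.39648885]
85 160 ((575.986328125, 77.81083679199219), (47.04645538330078, 27.04149627685547), 53.4761962890625)
104 85 ((576.1690063476562, 76.93482971191406), (45.725433349609375, 25.48763656616211), 53.18000411987305)
114 100 ((572.125244140625, 72.90556335449219), (31.504074096679688, 30.05898094177246), 5.029175281524658)
```

View pics/s2.png

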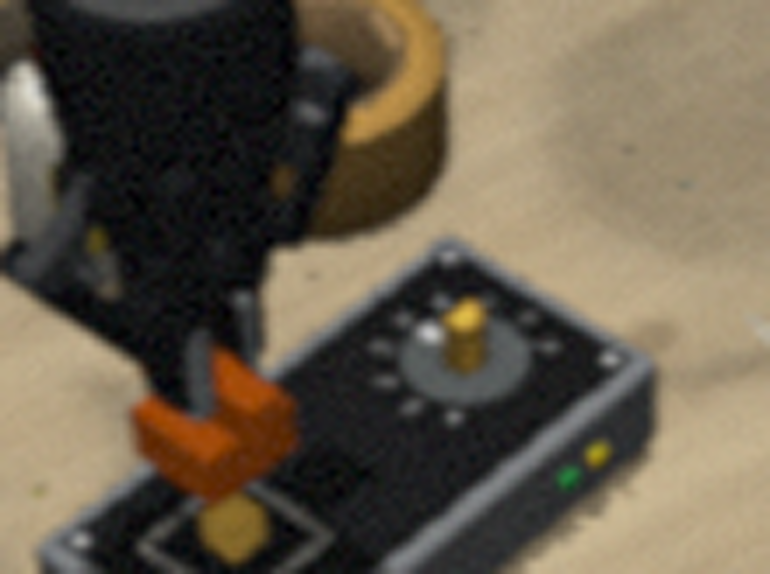

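```bash
cat > m.py <<'E'
from h import *
def fr(Q,c,yaw):
    a=np.radians(yaw);d=Q[...,:2]-np.array(c);return np.stack([d@[np.cos(a),np.sin(a)],d@[-np.sin(a),np.cos(a)],Q[...,2]],-1)
def hist(n,q,ax,lo,hi):
    h,e=np.histogram(q[:,ax],np.arange(lo,hi+.1,1));print(n,dict((int(k),int(x)) for k,x in zip(e,h) if x))
E
python3 - <<'E'
from m import *
c=(584.9,67.2)
P=fr(np.load("scene0.npz")["P"]*1000,c,13.5)
q=P[(P[...,2]>49)&(P[...,2]<60)&(abs(P[...,0])<14)&(abs(P[...,1])<14)]
hist("spx",q,0,-12,12);hist("spy",q,1,-12,12)
t=P[(P[...,2]>61)&(P[...,2]<67)&(abs(P[...,0])<14)&(abs(P[...,1])<14)];print("top",t.mean(0),t.min(0),t.max(0))
d=cap("scene");P=fr(pts(d)*1000,c,13.5);C=d["color"].astype(int)
m=(C[...,0]>90)&(C[...,0]>2*C[...,2])&(C[...,0]>1.4*C[...,1])
q=P[m&(P[...,2]>92)&(P[...,2]<107)&(abs(P[...,0])<40)&(abs(P[...,1])<40)]
hist("hubx",q,0,-32,32);hist("huby",q,1,-32,32)
q=P[m&(P[...,2]>114)&(P[...,2]<128)&(abs(P[...,0])<40)&(abs(P[...,1])<40)]
hist("barx",q,0,-38,32);hist("bary",q,1,-32,32)
print(P[m&(abs(P[...,0])<40)&(abs(P[...,1])<40)][:,2].min())
E
```

```text
spx {-10: 1, -9: 4, -8: 7, -7: 5, -6: 2, -5: 2, -4: 2, -3: 1, -2: 2, 1: 1, 3: 1, 4: 2, 6: 1}
spy {-4: 2, -3: 1, -2: 2, -1: 1, 0: 1, 1: 2, 3: 3, 4: 1, 5: 2, 6: 4, 7: 4, 8: 3, 9: 3, 10: 1, 11: 1}
top [-1.56988042  2.56614201 62.19786353] [-7.85006327 -3.63132601 61.02480343] [ 3.64416021  8.82579574 65.16444854]
hubx {-19: 2, -18: 5, -17: 10, -16: 20, -15: 5, -14: 3, -12: 2, -11: 2, -10: 1, -8: 3, -7: 2, -6: 1, -5: 1, -4: 1, -3: 1, -2: 3, 0: 2, 1: 1, 2: 1, 3: 3, 4: 2, 5: 1, 7: 3, 9: 1, 10: 3, 12: 2, 13: 1, 14: 2, 16: 2, 18: 1}
huby {-15: 1, -13: 1, -11: 2, -10: 1, -5: 1, -2: 1, 0: 1, 3: 4, 4: 1, 5: 1, 6: 2, 7: 2, 8: 2, 9: 3, 10: 2, 11: 2, 12: 4, 13: 2, 14: 1, 16: 2, 17: 1, 18: 3, 19: 11, 20: 21, 21: 14, 22: 1}
barx {-28: 3, -27: 4, -26: 7, -25: 5, -24: 3, -23: 3, -21: 4, -20: 4, -19: 3, -18: 4, -17: 2, -16: 3, -14: 1, -13: 2, -12: 1, -11: 3, -10: 1, -8: 1, -6: 1, 6: 1}
bary {-5: 1, -3: 4, -2: 2, -1: 3, 1: 4, 2: 1, 3: 3, 4: 2, 5: 2, 6: 3, 7: 3, 8: 8, 9: 13, 10: 3, 11: 2, 21: 1, 23: 1}
59.462680440215074
```

Emit:
step_arm:
  targets:
    - [[-2.6, 2, 5, 0, 0, 0], [-2.6, 2, 12, 0, 0, 0], [-2.6, 2, 18, 0, 0, 0], [-2.6, 2, 22, 0, 0, 0], [-2.6, 2, 22, 0, 0, 0]]

```text
time: 4.62
tool_pos: [0.5824, 0.0667, 0.0926]
eef_rot: [-180.0, 0.2, 13.5]
ft_force: [-0.7, 0.1, 0.1]
gripper_width: 0.143
grip_force: 60.5
```

Emit:
step_arm:
  targets:
    - [[0, 0, 2, 0, 0, 0], [0, 0, 4, 0, 0, 0], [0, 0, 6, 0, 0, 0], [0, 0, 8, 0, 0, 0], [0, 0, 8, 0, 0, 0]]

```text
time: 5.03
tool_pos: [0.5831, 0.0668, 0.0859]
eef_rot: [180.0, 0.0, 13.5]
ft_force: [0.2, 0.8, -1.2]
gripper_width: 0.145
grip_force: 60.5
```

Emit:
step_arm:
  targets:
    - [[0, 0, 4, 0, 0, 0], [0, 0, 7, 0, 0, 0], [0, 0, 10, 0, 0, 0], [0, 0, 12, 0, 0, 0], [0, 0, 13.5, 0, 0, 0]]

```text
time: 5.45
tool_pos: [0.5831, 0.0669, 0.0729]
eef_rot: [180.0, 0.1, 13.5]
ft_force: [-4.5, -1.6, 11.8]
gripper_width: 0.145
grip_force: 62.1
```

Emit:
step_arm:
  targets:
    - [[0, 0, 1, 0, 0, 0], [0, 0, 2, 0, 0, 0], [0, 0, 2, 0, 0, 0], [0, 0, 2, 0, 0, 0], [0, 0, 2, 0, 0, 0]]

```text
time: 5.87
tool_pos: [0.5832, 0.0669, 0.073]
eef_rot: [179.9, 0.0, 13.5]
ft_force: [-6.6, -1.1, 13.9]
gripper_width: 0.142
grip_force: 62.4
```

Seated at the expected height (TCP 73 mm) with 14 N. I release and lift.

Emit:
step_arm:
  targets:
    - [[0, 0, -1.5, 0, 0, 0], [0, 0, -1.5, 0, 0, 0], [0, 0, -1.5, 0, 0, 0], [0, 0, -1.5, 0, 0, 0], [0, 0, -1.5, 0, 0, 0]]
  jaw: 45

```text
time: 6.28
tool_pos: [0.5832, 0.0669, 0.0719]
eef_rot: [-180.0, 0.0, 13.5]
ft_force: [1.0, -0.4, -0.2]
gripper_width: 0.526
grip_force: 0.0
```

Emit:
step_arm:
  targets:
    - [[0, 0, -15, 0, 0, 0], [0, 0, -35, 0, 0, 0], [0, 0, -55, 0, 0, 0], [0, 0, -70, 0, 0, 0], [0, 0, -70, 0, 0, 0]]

```text
time: 6.7
tool_pos: [0.5855, 0.0675, 0.1456]
eef_rot: [179.9, -0.3, 13.5]
ft_force: [-0.9, 0.4, 0.4]
gripper_width: 0.527
grip_force: 0.0
```

```bash
python3 - <<'E'
from m import *
go(421.4,161.9,110,20)
d=cap("scene");P=fr(pts(d)*1000,(584.9,67.2),13.5);C=d["color"].astype(int)
m=(C[...,0]>90)&(C[...,0]>2*C[...,2])&(C[...,0]>1.4*C[...,1])&(abs(P[...,0])<40)&(abs(P[...,1])<40)
hist("z",P[m],2,40,100);
t=P[m&(P[...,2]>84)];print(t.mean(0))
# knob
z=np.load("scene0.npz");P=fr(z["P"]*1000,(421.3,162),0);C=z["C"].astype(int)
q=P[(P[...,2]>37)&(P[...,2]<44)&(np.hypot(P[...,0],P[...,1])<26)];print("scene knobtop",len(q),cv2.minAreaRect(q[:,:2].astype(np.float32)))
for f in("top0.npz","scene0.npz"):
    z=np.load(f);P=fr(z["P"]*1000,(421.3,162),0);C=z["C"].astype(int)
    w=P[(C.min(-1)>110)&(P[...,2]>15)&(np.hypot(P[...,0],P[...,1])<25)];print("white",len(w),w.mean(0),cv2.minAreaRect(w[:,:2].astype(np.float32)))
    q=P[(P[...,2]>32)&(P[...,2]<44)&(np.hypot(P[...,0],P[...,1])<26)]
    e,V=np.linalg.eigh(np.cov(q[:,:2].T));print("pca yaw",np.degrees(np.arctan2(V[1,1],V[0,1])),q.mean(0),len(q))
save(d,"s3.png",(190,160,260,310),4)
dt=np.load("top0.npz")["C"];cv2.imwrite("pics/k.png",cv2.resize(dt[230:265,192:227,::-1],None,fx=14,fy=14,interpolation=cv2.INTER_CUBIC))
E
```

```text
t 6.7 pos [585.5  67.5 145.6] rot [179.94  -0.32  13.52] F [-0.9  0.4  0.4] w 45.0 grip 0.0
 move [-137.7 -130.2   34.7] turn [ 0.001 -0.006 -0.113]
z {42: 1, 43: 1, 44: 1, 45: 3, 46: 2, 47: 2, 48: 1, 49: 8, 50: 4, 51: 3, 52: 6, 53: 5, 54: 5, 55: 3, 56: 4, 57: 6, 58: 2, 59: 6, 60: 4, 61: 9, 62: 6, 63: 7, 64: 16, 65: 18, 66: 15, 67: 14, 68: 11, 69: 6, 70: 1, 71: 3, 72: 12, 73: 7, 74: 2, 75: 7, 76: 8, 77: 7, 78: 2, 79: 11, 80: 3, 81: 6, 82: 14, 83: 16, 84: 22, 85: 22, 86: 19, 87: 15, 88: 3, 89: 4}
[-2.90419971  3.33064578 88.30032173]
scene knobtop 88 ((-1.6090049743652344, 1.7941598892211914), (36.81193542480469, 13.802155494689941), 15.066987037658691)
white 25 [ 9.37602323  4.22669364 38.02616699] ((9.909688949584961, 4.719816207885742), (20.003564834594727, 18.565217971801758), 26.23638916015625)
pca yaw -161.13012745864205 [ 0.11481508 -0.5314567  39.67059935] 96
white 23 [ 8.06035855  3.50164198 38.95731396] ((7.529994010925293, 4.073044776916504), (18.010908126831055, 7.068292140960693), 14.539897918701172)
pca yaw -161.5113742740611 [-2.70952696  2.37149003 38.1136663 ] 123
```

View pics/k.png

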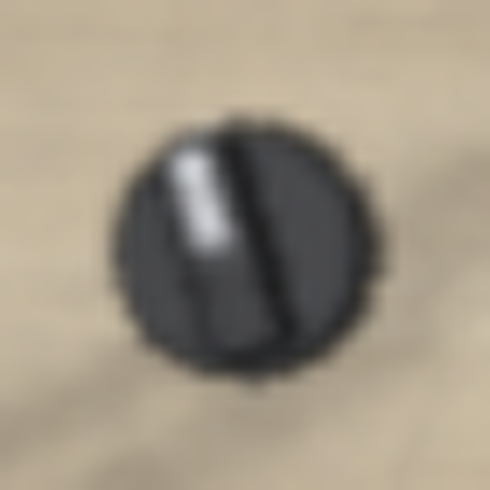

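Selector top reads about 87 mm, so it is flush. In the crop the knob's pointer (200,200) lies up-left of its centre (248,250), giving a yaw of about 18°. I go there now.

Emit:
step_arm:
  targets:
    - [[-25, -24, 0, 0, 0, 0], [-52, -50, 0, 0, 0, -0.02], [-80, -77, 0, 0, 0, -0.04], [-108, -104, 10, 0, 0, -0.06], [-135, -130, 30, 0, 0, -0.079]]

```text
time: 7.17
tool_pos: [0.4215, 0.1624, 0.1127]
eef_rot: [180.0, -0.1, 18.1]
ft_force: [0.7, 2.3, 0.1]
gripper_width: 0.525
grip_force: 0.0
```

Emit:
step_arm:
  targets:
    - [[0, 0, 10, 0, 0, 0], [0, 0, 20, 0, 0, 0], [0, 0, 20, 0, 0, 0], [0, 0, 20, 0, 0, 0], [0, 0, 20, 0, 0, 0]]

```text
time: 7.58
tool_pos: [0.4236, 0.161, 0.0928]
eef_rot: [-179.9, -0.0, 17.9]
ft_force: [-0.4, 0.3, 1.3]
gripper_width: 0.525
grip_force: 0.0
```

```bash
python3 -c "
from h import *
go(421.4,161.9,25,18.3)
d=cap('scene');save(d,'s4.png',(180,235,310,330),6)"
```

```text
t 7.58 pos [423.6 161.   92.8] rot [-1.7994e+02 -2.0000e-02  1.7930e+01] F [-0.4  0.3  1.3] w 44.8 grip 0.0
 move [-1.8 -1.5 67.8] turn [-0.001 -0.    -0.007]
```

View pics/s4.png

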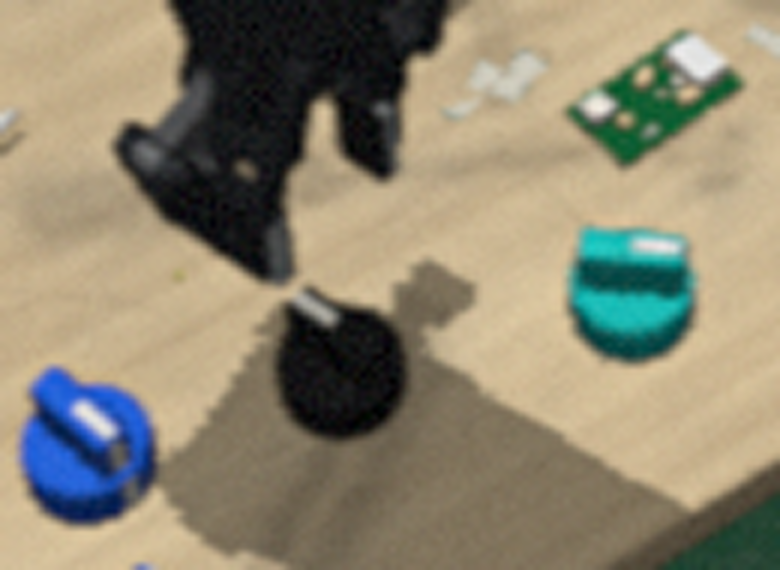

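Emit:
step_arm:
  targets:
    - [[-1.8, -1.5, 20, 0, 0, 0], [-1.8, -1.5, 40, 0, 0, 0], [-1.8, -1.5, 55, 0, 0, 0], [-1.8, -1.5, 63, 0, 0, 0], [-1.8, -1.5, 66, 0, 0, 0]]

```text
time: 8.05
tool_pos: [0.4201, 0.1619, 0.0258]
eef_rot: [-180.0, 0.1, 18.0]
ft_force: [-1.0, 0.1, -0.5]
gripper_width: 0.523
grip_force: 0.0
```

Emit:
step_arm:
  targets:
    - [[0, 0, 0, 0, 0, 0], [0, 0, 0, 0, 0, 0], [0, 0, 0, 0, 0, 0], [0, 0, 0, 0, 0, 0], [0, 0, 0, 0, 0, 0]]

```text
time: 8.47
tool_pos: [0.4208, 0.1624, 0.0273]
eef_rot: [180.0, -0.1, 18.0]
ft_force: [-0.4, 0.1, 0.0]
gripper_width: 0.522
grip_force: 0.0
```

Emit:
step_arm:
  targets:
    - [[0, 0, 0, 0, 0, 0], [0, 0, 0, 0, 0, 0], [0, 0, 0, 0, 0, 0], [0, 0, 0, 0, 0, 0], [0, 0, 0, 0, 0, 0]]
  jaw: 5
  force: 80

```text
time: 8.88
tool_pos: [0.4204, 0.1623, 0.027]
eef_rot: [180.0, -0.0, 18.0]
ft_force: [-0.1, -0.8, 4.9]
gripper_width: 0.138
grip_force: 79.8
```

```bash
python3 -c "
from h import *
go(608.9,-39.5,125,13.5)"
```

```text
t 8.88 pos [420.4 162.3  27. ] rot [ 1.7998e+02 -1.0000e-02  1.8040e+01] F [-0.1 -0.8  4.9] w 11.8 grip 79.8
 move [116.8 250.3 -97.8] turn [ 0.    -0.     0.079]
```

Emit:
step_arm:
  targets:
    - [[0, 0, -30, 0, 0, 0], [0, 0, -62, 0, 0, 0], [2, 4, -95, 0, 0, 0], [13, 28, -103, 0, 0, 0], [28, 60, -103, 0, 0, 0]]

```text
time: 9.3
tool_pos: [0.467, 0.116, 0.1331]
eef_rot: [179.9, -0.4, 18.3]
ft_force: [1.4, 1.0, -1.2]
gripper_width: 0.138
grip_force: 79.0
```

Emit:
step_arm:
  targets:
    - [[17, 36, 0, 0, 0, 0], [34, 72, 0, 0, 0, 0], [51, 110, 0, 0, 0, 0], [68, 146, 0, 0, 0, 0], [80, 173, 0, 0, 0, 0]]

```text
time: 9.72
tool_pos: [0.5967, -0.0297, 0.1288]
eef_rot: [179.9, 0.0, 17.9]
ft_force: [0.2, 0.4, -0.9]
gripper_width: 0.141
grip_force: 79.0
```

Emit:
step_arm:
  targets:
    - [[5, 10, 0, 0, 0, 0.03], [9, 18, 0, 0, 0, 0.06], [9, 18, 0, 0, 0, 0.079], [9, 18, 0, 0, 0, 0.079], [9, 18, 0, 0, 0, 0.079]]

```text
time: 10.13
tool_pos: [0.6083, -0.0379, 0.1297]
eef_rot: [-180.0, 0.0, 13.7]
ft_force: [0.3, 0.3, -0.6]
gripper_width: 0.134
grip_force: 79.0
```

Emit:
step_arm:
  targets:
    - [[0, 0, 4, 0, 0, 0], [0, 0, 8, 0, 0, 0], [0, 0, 8, 0, 0, 0], [0, 0, 8, 0, 0, 0], [0, 0, 8, 0, 0, 0]]

```text
time: 10.55
tool_pos: [0.609, -0.04, 0.1216]
eef_rot: [180.0, 0.0, 13.5]
ft_force: [0.3, -0.1, -0.6]
gripper_width: 0.137
grip_force: 79.0
```

```bash
python3 - <<'E'
from m import *
go(609.4,-40,105,13.5)
c=(610.3,-39.8)
for f in("top0.npz","scene0.npz"):
    z=np.load(f);P=fr(z["P"]*1000,c,13.5);C=z["C"].astype(int)
    r=np.hypot(P[...,0],P[...,1])
    w=P[(C.min(-1)>140)&(P[...,2]<54)&(r<22)&(P[...,2]>40)];print(f,"tick",len(w),w.mean(0),np.degrees(np.arctan2(w[:,1].mean(),w[:,0].mean())))
    b=P[(P[...,2]>51)&(P[...,2]<66)&(r<14)];print("shaft side",len(b),np.percentile(b,[5,50,95],axis=0).round(1).tolist())
    t=P[(P[...,2]>66)&(P[...,2]<74)&(r<14)];print("shaft top",len(t),t.mean(0).round(1),t.min(0).round(1),t.max(0).round(1))
d=cap("scene");P=fr(pts(d)*1000,c,13.5);r=np.hypot(P[...,0],P[...,1])
q=P[(P[...,2]>96)&(P[...,2]<108)&(r<32)];(x,y),R=cv2.minEnclosingCircle(q[:,:2].astype(np.float32));
from scipy.optimize import least_squares
s=least_squares(lambda p:np.hypot(q[:,0]-p[0],q[:,1]-p[1])-22,[0,0],loss="soft_l1");print("skirt",len(q),s.x,np.abs(s.fun).mean())
save(d,"s5.png",(215,130,325,212),7)
E
```

```text
t 10.55 pos [609.  -40.  121.6] rot [1.7999e+02 1.0000e-02 1.3530e+01] F [ 0.3 -0.1 -0.6] w 11.7 grip 79.0
 move [ 0.4  0.1 16.6] turn [0.    0.    0.001]
top0.npz tick 10 [15.85115267  0.25441558 46.8744905 ] 0.9195348704662054
shaft side 11 [[-7.1, -4.9, 51.6], [-5.4, 1.1, 62.9], [-1.7, 7.1, 65.1]]
shaft top 24 [-0.8  0.5 68.8] [-5.5 -7.1 66.8] [ 3.5  7.1 70.8]
scene0.npz tick 4 [15.39366361  0.61535524 46.02275442] 2.2891559327124233
shaft side 30 [[-8.5, -0.9, 52.1], [-5.2, 6.2, 57.9], [-0.2, 10.0, 65.5]]
shaft top 16 [-2.4  3.1 67.4] [-6.5 -3.4 66. ] [ 2.7 11.  69.8]
skirt 69 [-1.45910118  1.24612375] 0.9922527093852588
```

View pics/s5.png

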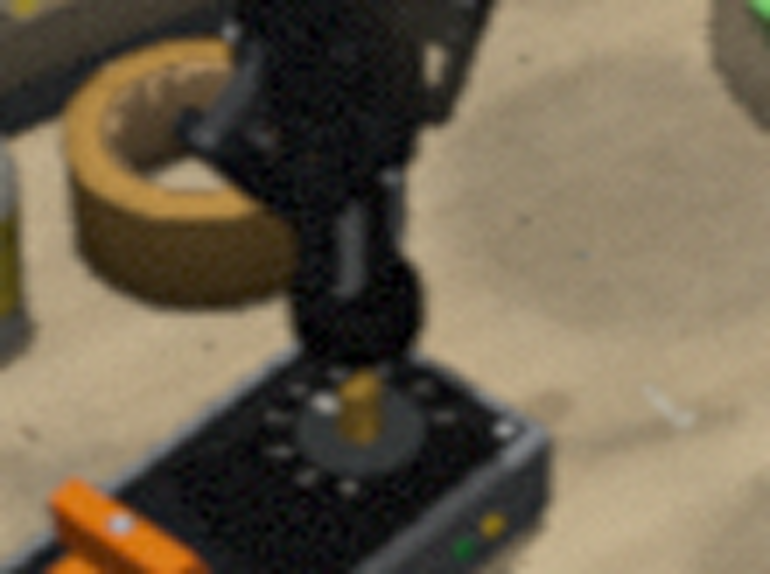

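Knob (360,310) hangs over the D-spindle (360,400), and the tick (325,403) points to +x within 2°. I lower it.

Emit:
step_arm:
  targets:
    - [[0, 0, 8, 0, 0, 0], [0, 0, 15, 0, 0, 0], [0, 0, 20, 0, 0, 0], [0, 0, 23, 0, 0, 0], [0, 0, 23, 0, 0, 0]]

```text
time: 11.02
tool_pos: [0.6084, -0.0402, 0.0973]
eef_rot: [-180.0, 0.1, 13.5]
ft_force: [-0.6, -0.1, -0.7]
gripper_width: 0.138
grip_force: 79.0
```

Emit:
step_arm:
  targets:
    - [[0, 0, 2, 0, 0, 0], [0, 0, 4, 0, 0, 0], [0, 0, 6, 0, 0, 0], [0, 0, 8, 0, 0, 0], [0, 0, 8, 0, 0, 0]]

```text
time: 11.43
tool_pos: [0.6094, -0.0401, 0.0905]
eef_rot: [180.0, -0.0, 13.5]
ft_force: [0.9, 0.7, -0.4]
gripper_width: 0.138
grip_force: 79.0
```

Emit:
step_arm:
  targets:
    - [[0, 0, 3, 0, 0, 0], [0, 0, 6, 0, 0, 0], [0, 0, 8, 0, 0, 0], [0, 0, 10, 0, 0, 0], [0, 0, 11, 0, 0, 0]]

```text
time: 11.85
tool_pos: [0.6095, -0.0401, 0.0798]
eef_rot: [180.0, -0.0, 13.5]
ft_force: [-0.3, 0.6, 3.4]
gripper_width: 0.138
grip_force: 79.5
```

Emit:
step_arm:
  targets:
    - [[0, 0, 1, 0, 0, 0], [0, 0, 2, 0, 0, 0], [0, 0, 3, 0, 0, 0], [0, 0, 4, 0, 0, 0], [0, 0, 4, 0, 0, 0]]

```text
time: 12.27
tool_pos: [0.6095, -0.0401, 0.0762]
eef_rot: [180.0, -0.0, 13.5]
ft_force: [-0.6, -0.1, 5.7]
gripper_width: 0.133
grip_force: 79.8
```

Emit:
step_arm:
  targets:
    - [[0, 0, 1, 0, 0, 0], [0, 0, 2, 0, 0, 0], [0, 0, 3, 0, 0, 0], [0, 0, 3, 0, 0, 0], [0, 0, 3, 0, 0, 0]]

```text
time: 12.68
tool_pos: [0.6096, -0.0401, 0.0739]
eef_rot: [180.0, -0.0, 13.5]
ft_force: [-2.4, 0.4, 8.5]
gripper_width: 0.137
grip_force: 80.3
```

Emit:
step_arm:
  targets:
    - [[0, 0, 0.5, 0, 0, 0], [0, 0, 1, 0, 0, 0], [0, 0, 1, 0, 0, 0], [0, 0, 1, 0, 0, 0], [0, 0, 1, 0, 0, 0]]

```text
time: 13.1
tool_pos: [0.6097, -0.0401, 0.0739]
eef_rot: [179.9, -0.0, 13.5]
ft_force: [-3.8, 0.1, 13.1]
gripper_width: 0.136
grip_force: 81.0
```

Emit:
step_arm:
  targets:
    - [[0, 0, 0.5, 0, 0, 0], [0, 0, 1, 0, 0, 0], [0, 0, 1, 0, 0, 0], [0, 0, 1, 0, 0, 0], [0, 0, 1, 0, 0, 0]]

```text
time: 13.52
tool_pos: [0.6098, -0.0401, 0.0738]
eef_rot: [179.9, -0.1, 13.5]
ft_force: [-6.3, 0.1, 16.8]
gripper_width: 0.141
grip_force: 81.6
```

```bash
python3 -c "
from h import *
go(609.4,-40,74,13.5)
d=cap('scene');save(d,'s6.png',(190,130,320,225),6)"
```

```text
t 13.52 pos [609.8 -40.1  73.8] rot [ 1.7991e+02 -5.0000e-02  1.3510e+01] F [-6.3  0.1 16.8] w 12.1 grip 81.6
 move [-0.3 -0.1 -0.2] turn [ 0.002 -0.001  0.   ]
```

View pics/s6.png

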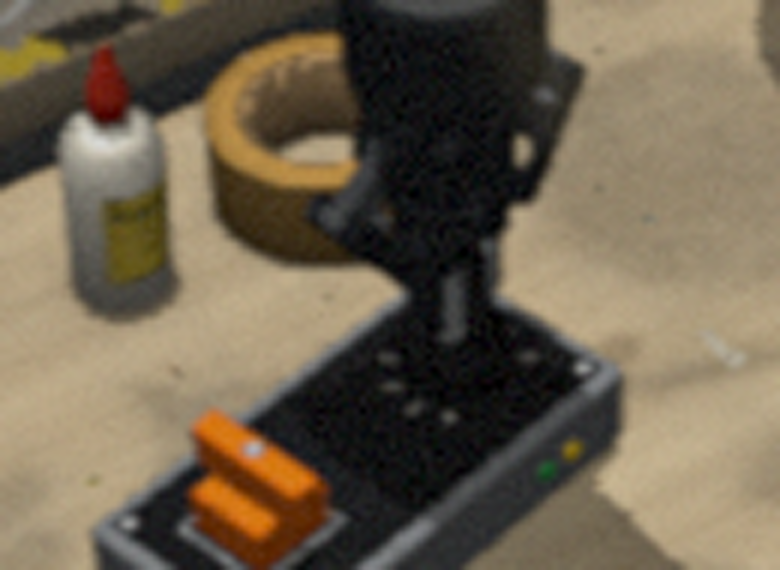

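The selector sits flush at (260,490). The knob is held pressed down on the panel at (460,350), bottomed at the expected height with 17 N.

```bash
python3 -c "
from workcell import env
print(env.hand_in())"
```

```text
the job is handed in; nothing more can be done
None
```

I handed the job in at 13.5 s: the selector is flush on the square spindle and released, and the knob is fully on the D-spindle, still gripped and pressed all the way in with about 17 N. The screwdriver, circuit board and clip were never touched. The hand-in gave no verdict.

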